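Lock the remedy pots in the caddy's top tier

ROBOT

A 6-joint arm with a two-finger parallel gripper is mounted at the origin on the work surface. World frame = base frame: x ahead of the robot, y to its left, z up, the work surface at z = 0. Lengths are in mm, angles in rad, forces in N, time in s.
With the tool pointing down it reaches from about 375 to 975 mm from the base axis. Payload 3.8 kg.
Tool frame: the origin (TCP) lies on the centre line of the jaws, within the pads' length; the fingertips stand 19 mm ahead of it and the grasp point (between the pads) is the TCP; z points along the fingers, y is the line along which they close (so a half turn about z gives the same grasp; the last joint's range is limited). The gripper opens to 88 mm and grips with 3 to 60 N. Pads are 18 mm wide; open, the fingers measure 123 mm over their backs; the gripper's body (75 mm by 187 mm) begins 45 mm behind the grasp point.
Start: joints at [1.249, 0.264, 1.604, -0, 1.274, -0.037], TCP at [189.65, 647.805, 257.706] pointing down, gripper open.
Joint ranges: [-2.63, 2.63], [-0.94, 2.18], [0.31, 2.57], [-1.31, 4.45], [0, 2.66], [-2.55, 2.55]. Speed limits (rad/s): [2.57, 2.57, 3.14, 3.14, 3.14, 3.14].

INTERFACE

Orientations are given as a rotation vector (axis times angle).
In Python, from cell import bot gives the robot as it stands.
- The arm moves only by the tool drive_tool, never from a script. Its argument "rows" is a list of rows, each a list of 7 numbers: the shift along the tool's x, y, z in units of 100 cm (1.0 is 100 cm), then the turn, a rotation vector about the tool's x, y, z in units of 120 degrees (1.0 is 120 degrees), then the closure, from 0 (fully open) to 1 (shut). In form: [[tx, ty, tz, wx, wy, wz, hand], ...]. A call has 1 to 12 rows; each row is the pose to reach, as a shift and turn from the pose commanded when the call began, along the tool's axes at that moment; what a row does not reach only later rows make up. A row lasts 1/8 s, in which the tool goes at most 62.5 mm and 10.7 degrees, less where a joint would pass 70% of its speed; a pose out of reach is approached as far as the arm can. A call with a number of a shift or a turn outside -1 to 1 is refused whole. A call with a gripper value outside its range is refused whole. The fingers move at their own pace and stop on an object; "grip_force" is the grip in N (left out, the last holds). Time passes only in rows, so rows that repeat a pose let the fingers close. It gives the time, the measured TCP pose, the force, the opening and the grip force at its end, in the units of the state.
- bot.get_obs(): the state, without advancing time (a new reading comes with each control period).
- bot.grab_frame(name): name is "scene" or "top" or "wrist"; returns a dict with "pixels" (420x560x3 uint8, red, green, blue), "vfov" (degrees; the focal length in pixels is half the picture's height over the tangent of half this angle, whatever the lens; pixels are square), "cx", "cy" (the principal point, pixels), "origin" and "orientation" of the camera in the world. Camera axes: x right, y down, z forward; pixel columns grow to the right and rows downward; lengths in mm; the calibration is good to about 2 mm. A picture is of the moment at which its call begins. There is no depth.
- bot.hand_in(): hands the job in; it is judged then, once.
The state is a dict: "time": time; "joints": joint angles; "joint_velocities": joint speeds; "joint_torque": joint torques, N m; "eef_pos": TCP position; "tcp_rot": TCP orientation; "wrist_force": force on the tool from outside, world axes, zero at the start; "wrist_torque": the same for the moment, N m; "finger_gap": finger opening in mm; "finger_force": force on a finger pad.
Only numpy, scipy, OpenCV 4.12 (cv2) and the standard library are available. Lean on these libraries where they do the work, as an engineer would, in place of code of your own. Each camera call takes 0.05 s, during which the arm holds its last target. There are 200 camera calls.

TASK

Please lock the fish remedies away: pull the knob of the caddy's bolt out until it clicks, slide the top tier's lid open, and stand every small round metal-lidded pot from the shelf upright in the tier. Then slide the lid fully shut and push the knob fully home, and leave everything else on the shelf where it is.

Things in the scene. Friction and masses are not known exactly. Their poses are not given: they have to be found in the camera images.
- caddy: fixed three-tier stacking caddy of smoked acrylic, 150 (x) by 350 (y) mm, 134 mm tall to its rim; origin at the centre of its underside, z up, front towards -x. Only the top tier is used: its compartment is the +y half. The -y half has a fixed deck at z = 134 mm, over which the lid slides; a 40 mm deep ledge along the front, also at z = 134 mm, carries the bolt
- tier_floor (a point): centre of the top-tier compartment's inner floor, axes as the caddy's: x 18, y 87, z 88 mm in the caddy frame. The inner space is 106 mm (x) by 165 mm (y), with walls 4 mm thick and 46 mm high round it
- lid (a joint): the sliding lid over the top tier's compartment, a smoked plate 108 x 174 mm, its upper face at z = 142 mm in the caddy frame; 0 = shut, grows in m as it slides towards the caddy's -y, 0.165 = fully open; about 2 N of friction, stays where left. The bolt's pin blocks it until the bolt is out
- lid_handle (a point): on the lid's upright black grip bar, 3 mm below the middle of its top: the bar is 12 mm thick (along the caddy's y), 46 mm long (along x) and stands 26 mm above the lid plate; moves with the lid
- bolt (a joint): the locking bolt; 0 = home (pin across the lid's end, locked), grows in m as its knob is pulled out towards the caddy's -x, 0.028 = fully out. Sprung detents hold it at both ends; about 6 N carries it over the middle. The pin can go home only when the lid is fully shut
- bolt_knob (a point): centre of the bolt's aluminium knob, a cylinder 26 mm in diameter and 16 mm long, axis along the caddy's x, 148 mm above the shelf, in front of the bolt's black housing (a 28 mm cube on the ledge); when home there are 15 mm of bare stem between knob and housing. Moves with the bolt
- pot1: a small round remedy pot, white plastic with a plain metal screw lid, 30 mm across and 36 mm tall, standing upright; origin at the centre of its underside, z up. Two to four such pots are present in a run (absent ones read None)
- pot2: a small round remedy pot, white plastic with a plain metal screw lid, 30 mm across and 36 mm tall, standing upright; origin at the centre of its underside, z up. Two to four such pots are present in a run (absent ones read None)
- pot3: a small round remedy pot, white plastic with a plain metal screw lid, 30 mm across and 36 mm tall, standing upright; origin at the centre of its underside, z up. Two to four such pots are present in a run (absent ones read None)
- pot4: a small round remedy pot, white plastic with a plain metal screw lid, 30 mm across and 36 mm tall, standing upright; origin at the centre of its underside, z up. Two to four such pots are present in a run (absent ones read None)
- food_tub: bystander: closed purple food tub, 76 mm across, 78 mm tall; origin under its centre
- saucer: bystander: white ceramic saucer, 110 mm across, 16 mm tall; origin under its centre
- spoon: bystander: steel spoon 150 mm long, lying along its x; origin under its middle
- tweezer: bystander: black plastic tweezer 130 mm long, lying along its x, 8 mm tall; origin under its middle
- square_tin: bystander, not a remedy pot: square metal tin, 34 mm cube; origin under its centre
- dropper: bystander, not a remedy pot: slim amber dropper bottle, 26 mm across, 64 mm tall; origin under its centre
Mind the look-alikes: they are no part of the job. What is shaped like the pot1 but red is not meant. Leave any green look-alike of the pot3 alone.

How it is judged (in metres and radians):
On the way, in this order (a step that is already met when the one before it is completed fails the run):
1. the bolt knob is pulled out (value of joint bolt above 0.022 m), for 0.2 s.
2. the lid is slid open (value of joint lid above 0.08 m), for 0.2 s.
3. every pot stands upright in the top tier (x of pot1 in the frame of caddy between -0.035 and 0.071 m and y of pot1 in the frame of caddy between 0.004 and 0.17 m and z of pot1 in the frame of caddy between 0.08 and 0.096 m and angle between each of pot1, pot2, pot3, pot4's own z axis and vertical below 0.2 rad and x of pot2 in the frame of caddy between -0.035 and 0.071 m and y of pot2 in the frame of caddy between 0.004 and 0.17 m and z of pot2 in the frame of caddy between 0.08 and 0.096 m and x of pot3 in the frame of caddy between -0.035 and 0.071 m and y of pot3 in the frame of caddy between 0.004 and 0.17 m and z of pot3 in the frame of caddy between 0.08 and 0.096 m and x of pot4 in the frame of caddy between -0.035 and 0.071 m and y of pot4 in the frame of caddy between 0.004 and 0.17 m and z of pot4 in the frame of caddy between 0.08 and 0.096 m), for 0.2 s.
4. the lid is slid shut (value of joint lid below 0.005 m), for 0.2 s.
5. the knob is pushed home (value of joint bolt below 0.004 m), for 0.2 s.
At the end, for the whole second after the job is handed in: every pot present stands upright (within 0.2 rad) and at rest on the floor of the caddy's top-tier compartment, the lid is shut within 5 mm and the bolt knob is home within 4 mm (all of step 3 and value of joint lid below 0.005 m and value of joint bolt below 0.004 m and linear speed of each of pot1, pot2, pot3, pot4 below 0.03 m/s); the robot touches nothing.
It fails at once if another object on the shelf is shifted by more than 5 cm (distance of any of food_tub, saucer, spoon, tweezer, square_tin, dropper from where it was at the start of the episode above 0.05 m).
Of pot1, pot2, pot3, pot4 only 2 to 4 are there at a start; the rules pass over those that are not, and their reading is None.
At some moment in a run one of pot1, pot2, pot3, pot4 may be knocked a few centimetres aside while the robot is not near it.
It also fails if it takes over 210 s, if anything falls off the work surface, if the arm or the gripper's body presses on something with over 40 N, if the wrist force passes 120 N, or if a joint passes its speed limit or range.

## Working session

There is one attempt and no reset: what is moved stays moved. The work goes in short steps, Python scripts to look and compute and a tool call to move; the robot and the scene stay as the last step left them, time stands still between calls to the robot, and variables do not carry over. Pictures are saved under pics/ and viewed, at most 14 in all, crops included, and the job is handed in when it is done.

Besides the shell and the picture viewer there is one more tool, called after "Emit:" as name([rows], argument=value, ...), one row to a line, values as JSON. drive_tool: Moves the arm, as the interface text tells. Shifts and turns lie within -1 to 1; 1 stands for 100 cm of shift or 120 degrees of turn. Its arguments: {"type":"object","properties":{"rows":{"type":"array","items":{"type":"array","items":{"type":"number"}}},"grip_force":{"type":"number"}},"required":["rows"]}

```bash
ls; mkdir -p pics; cat > h.py <<'E'
import numpy as np, cv2
from scipy.spatial.transform import Rotation as R
from cell import bot
def grab(n,save=None):
    f=bot.grab_frame(n)
    if save: cv2.imwrite(f'pics/{save}.png',f['pixels'][:,:,::-1])
    return f
def Rm(o):
    o=np.array(o,float)
    return o if o.shape==(3,3) else R.from_rotvec(o).as_matrix()
def ray(f,u,v):
    F=210/np.tan(np.radians(f['vfov'])/2)
    d=Rm(f['orientation'])@np.array([(u-f['cx'])/F,(v-f['cy'])/F,1]); return np.array(f['origin'],float),d
def onz(f,u,v,z):
    o,d=ray(f,u,v); return o+d*(z-o[2])/d[2]
def proj(f,p):
    F=210/np.tan(np.radians(f['vfov'])/2)
    c=Rm(f['orientation']).T@(np.array(p,float)-f['origin']); return c[:2]/c[2]*F+[f['cx'],f['cy']]
E
python3 - <<'E'
from h import *
for n in ('scene','top','wrist'):
    f=grab(n,n+'0'); print(n,{k:v for k,v in f.items() if k!='pixels'})
print(bot.get_obs())
E
```

```text
pics
scene {'vfov': 49.09559283606637, 'cx': 279.7302171174654, 'cy': 210.92654249411765, 'origin': array([1186.93223393,  308.11633642,  851.29704449]), 'orientation': array([-1.36609715, -2.16647757,  0.90291734])}
top {'vfov': 44.61286002542475, 'cx': 287.39024811516845, 'cy': 205.24098684128396, 'origin': array([ 388.80572709,  -25.63325677, 1523.45941536]), 'orientation': array([-2.14778566,  2.18769503, -0.09180811])}
wrist {'vfov': 68.65107579903044, 'cx': 277.6783992933254, 'cy': 211.54992225310764, 'origin': array([116.73395428, 668.97050215, 382.48257014]), 'orientation': array([2.31125692, 1.73311108, 0.25938406])}
{'time': 0.15, 'joints': array([ 1.24909381e+00,  2.64591255e-01,  1.60501814e+00, -5.27119112e-06,
        1.27371412e+00, -3.69207791e-02]), 'joint_velocities': array([ 0.00194284, -0.00281687, -0.00287673,  0.00063815,  0.00096469,
        0.00039856]), 'joint_torque': array([ 4.62229164e-04, -5.02839804e+01, -3.57470298e+01,  7.29979458e-02,
        2.49214150e-02, -7.90915510e-05]), 'eef_pos': array([189.49746439, 647.33038605, 256.68925473]), 'tcp_rot': array([-4.45778333e-01, -3.10949683e+00,  2.67639253e-03]), 'wrist_force': array([-0.41467621,  0.93670241,  0.09390116]), 'wrist_torque': array([ 0.02752964, -0.00970505,  0.01908462]), 'finger_force': 0.0, 'finger_gap': 88.07903701086721}
```

View pics/scene0.png

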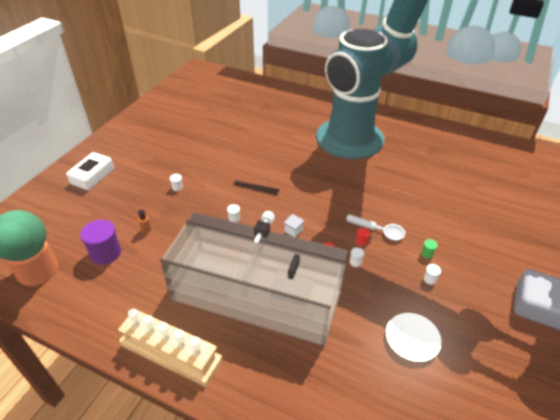

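View pics/top0.png

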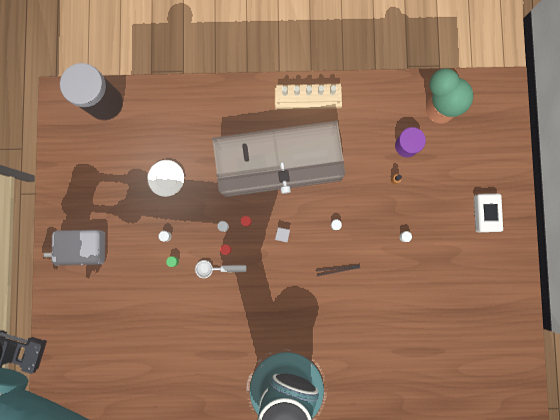

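The two views show the caddy at top-view (278,158), with the grip bar at (246,152) and the knob at (286,189). There are four white pots at (165,236), (223,226), (336,225) and (406,237). The red look-alikes are at (246,221) and (225,250), the green one at (172,261), and the tin at (283,235).

```bash
python3 - <<'E'
from h import *
t=grab('top');s=grab('scene')
im=t['pixels'][:,:,::-1]
cv2.imwrite('pics/crop1.png',cv2.resize(im[110:280,140:420],None,fx=2.8,fy=2.8,interpolation=cv2.INTER_CUBIC))
im=s['pixels'][:,:,::-1]
cv2.imwrite('pics/crop2.png',cv2.resize(im[160:345,150:450],None,fx=2.6,fy=2.6,interpolation=cv2.INTER_CUBIC))
hsv=cv2.cvtColor(t['pixels'],cv2.COLOR_RGB2HSV)
m=((hsv[...,1]<60)&(hsv[...,2]>90)).astype(np.uint8)
n,l,st,c=cv2.connectedComponentsWithStats(m)
for i in range(1,n):
    if 25<st[i,4]<900 and 100<c[i][1]<300: print(c[i].round(1),st[i],onz(t,*c[i],36).round(1))
E
```

```text
[487.5 212.6] [474 193  29  40 858] [ 498.1 -592.    36. ]
[335.8 224.3] [331 219  11  11 101] [ 472.3 -151.3   36. ]
[222.6 226. ] [217 221  12  11 104] [473.6 178.3  36. ]
[282.  234.2] [275 227  15  15 173] [446.4   5.6  36. ]
[164.2 235.8] [158 230  13  12 119] [448.  348.5  36. ]
[405.4 236.2] [399 231  13  11 113] [ 434.  -351.6   36. ]
[215.6 268.4] [195 260  52  18 458] [351.2 199.1  36. ]
```

View pics/crop1.png

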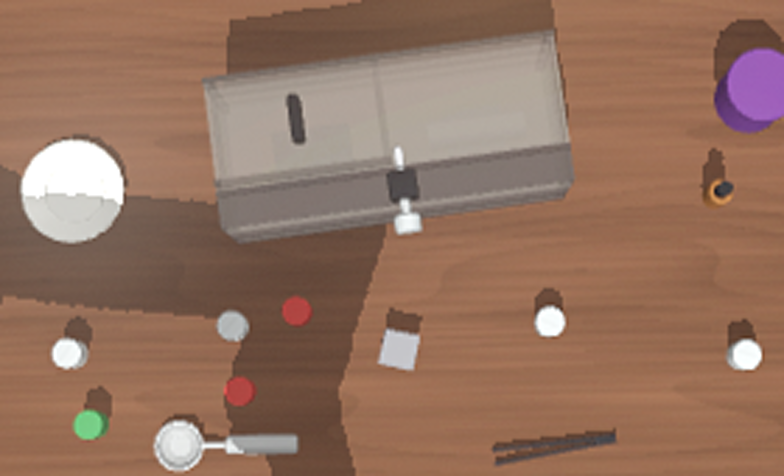

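View pics/crop2.png

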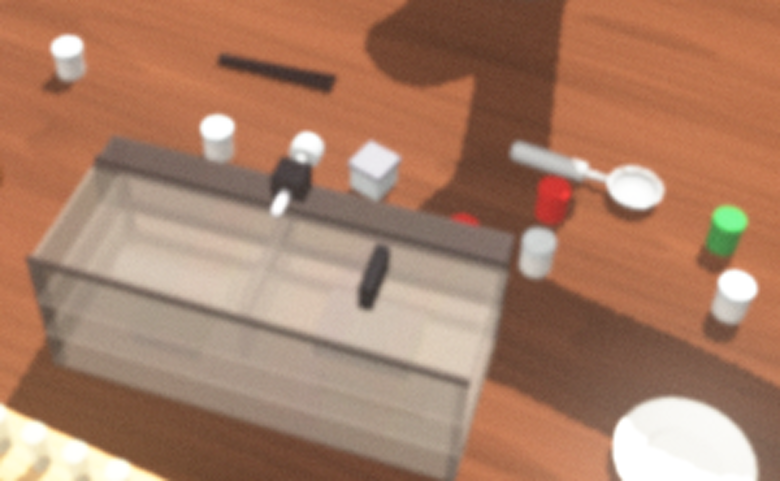

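```bash
python3 - <<'E'
from h import *
t=grab('top');s=grab('scene')
c1=lambda x,y:(140+x/2.8-.3,110+y/2.8-.3)
c2=lambda x,y:(150+x/2.6-.3,160+y/2.6-.3)
A=onz(t,*c1(206,81),134);B=onz(t,*c1(553,32),134)
print(A,B,np.linalg.norm(A-B))
A2=onz(s,*c2(468,381),134);B2=onz(s,*c2(33,262),134);print(A2,B2,np.linalg.norm(A2-B2))
C=onz(s,*c2(513,236),134);D=onz(s,*c2(110,138),134);print('front',C,D)
for a,b in((A,B),(A2,B2),(C,D)):
    d=(a-b)[:2]; print('yaw',np.degrees(np.arctan2(-d[0],d[1])))
print('knob',onz(t,*c1(407,222),148),onz(s,*c2(308,148),148))
print('bar',onz(t,*c1(295,117),166),onz(s,*c2(376,262),168))
print('housing',onz(t,*c1(403,182),162))
# two-ray intersections
def tri(p,q):
    o,d=ray(t,*p);o2,d2=ray(s,*q)
    k=np.linalg.lstsq(np.c_[d,-d2],o2-o,rcond=None)[0]; return (o+d*k[0]+o2+d2*k[1])/2
print('tri knob',tri(c1(407,222),c2(308,148)))
for p in((472.3,-151.3),(473.6,178.3),(448,348.5),(434,-351.6)): print(p,proj(s,[*p,36]))
for p in((180,178),(218,125),(538,240),(736,285)): q=c2(*p);print(q, onz(s,*q,36))
E
```

```text
[710.19602799 189.19610333 134.        ] [ 752.43811343 -154.45413624  134.        ] 346.23674117113217
[708.10591599 191.67188012 134.        ] [ 752.06457838 -149.32095258  134.        ] 343.8145953164203
front [565.9283833  175.49232218 134.        ] [ 611.37570683 -170.82729534  134.        ]
yaw 7.007742927048268
yaw 7.345700049881153
yaw 7.476171286489258
knob [564.27502219  -7.06535956 148.        ] [561.0463608   -7.45071303 148.        ]
bar [665.81425103  98.6495786  166.        ] [663.23605533  99.12416169 168.        ]
housing [601.23957994  -4.09029465 162.        ]
tri knob [563.7135081  -6.6558502 150.7885381]
(472.3, -151.3) [233.32491707 208.00544837]
(473.6, 178.3) [356.58072826 251.24067843]
(448, 348.5) [432.13332359 268.45397683]
(434, -351.6) [176.16428644 176.99803345]
(218.93076923076922, 228.16153846153844) [ 549.28122504 -148.04046341   36.        ]
(233.54615384615383, 207.77692307692305) [ 471.32254647 -151.20572206   36.        ]
(356.6230769230769, 252.0076923076923) [475.79742391 179.13735632  36.        ]
(432.7769230769231, 269.31538461538463) [449.84623955 350.33590698  36.        ]
```

The crops agree on the caddy pose: centre about (659,10.5), yaw about 7.3°, knob about (563,-7). All four pots stand upright. I'll move over the knob next.

```bash
cat >> h.py <<'E'
C0=np.array([659.,10.5]); YAW=97.3   # caddy origin, world angle of caddy y
def cad(x,y):
    a=np.radians(YAW-90); return C0+[x*np.cos(a)-y*np.sin(a), x*np.sin(a)+y*np.cos(a)]
def go(x,y,z,yaw=YAW):
    o=bot.get_obs(); M=Rm(o['tcp_rot']); a=np.radians(yaw)
    ty=np.array([np.cos(a),np.sin(a),0]); tz=np.array([0,0,-1.]); T=np.c_[np.cross(ty,tz),ty,tz]
    d=M.T@(np.array([x,y,z])-o['eef_pos'])/1000; w=R.from_matrix(M.T@T).as_rotvec()/np.radians(120)
    print('row',d.round(4),w.round(4),'| at',o['eef_pos'].round(1),'t',round(o['time'],1),'gap',round(o['finger_gap'],1),'F',o['wrist_force'].round(1))
E
python3 -c "
from h import *
go(562.7,-7,230)"
```

```text
row [-0.542  -0.5235  0.0277] [-0.0002 -0.     -0.1968] | at [189.6 647.7 257.4] t 0.3 gap 88.0 F [-0.   1.   0.5]
```

Emit:
drive_tool([
  [-0.542, -0.5235, 0.0277, 0, 0, -0.197, 0.3],
  [-0.542, -0.5235, 0.0277, 0, 0, -0.197, 0.3],
  [-0.542, -0.5235, 0.0277, 0, 0, -0.197, 0.3],
  [-0.542, -0.5235, 0.0277, 0, 0, -0.197, 0.3],
  [-0.542, -0.5235, 0.0277, 0, 0, -0.197, 0.3],
  [-0.542, -0.5235, 0.0277, 0, 0, -0.197, 0.3],
  [-0.542, -0.5235, 0.0277, 0, 0, -0.197, 0.3],
  [-0.542, -0.5235, 0.0277, 0, 0, -0.197, 0.3],
  [-0.542, -0.5235, 0.0277, 0, 0, -0.197, 0.3],
  [-0.542, -0.5235, 0.0277, 0, 0, -0.197, 0.3],
  [-0.542, -0.5235, 0.0277, 0, 0, -0.197, 0.3],
  [-0.542, -0.5235, 0.0277, 0, 0, -0.197, 0.3],
])

```text
time: 1.85
eef_pos: [561.6, -5.4, 230.5]
tcp_rot: [-0.2, 3.134, 0.0]
wrist_force: [1.1, 0.1, 1.2]
finger_gap: 61.7
finger_force: 0.0
```

Emit:
drive_tool([
  [0, 0, 0, 0, 0, 0, 0.3],
  [0, 0, 0, 0, 0, 0, 0.3],
  [0, 0, 0, 0, 0, 0, 0.3],
  [0, 0, 0, 0, 0, 0, 0.3],
])

```text
time: 2.35
eef_pos: [560.3, -2.0, 230.4]
tcp_rot: [-0.204, 3.135, 0.0]
wrist_force: [-0.8, 0.2, -0.2]
finger_gap: 61.9
finger_force: 0.0
```

```bash
python3 -c "
from h import *
go(562.7,-7,230)
f=grab('wrist','w1')
print(f['origin'],proj(f,[562.7,-7,148]),proj(f,[*cad(18,87),168]),proj(f,[*cad(-75,0),134]),proj(f,[*cad(-75,175),134]))"
```

```text
row [-0.0018 -0.0053  0.0004] [0.     0.0001 0.0012] | at [560.3  -2.  230.4] t 2.4 gap 61.9 F [-0.8  0.2 -0.2]
[485.00032309 -11.97925159 356.28058364] [270.53602897 229.02049232] [390.02540431 379.29835065] [277.5532572  249.93140377] [499.78237313 250.53293924]
```

View pics/w1.png

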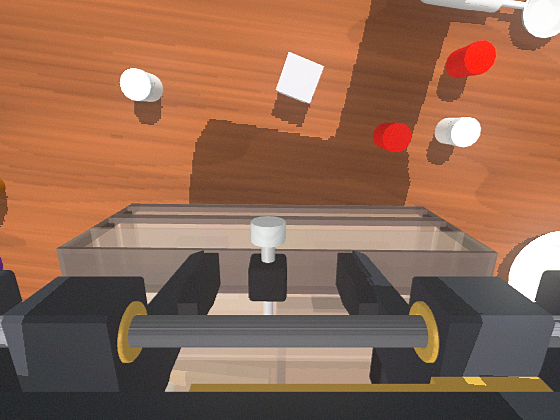

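The wrist view shows the knob at (268,231) against a predicted (270,229). The estimate holds, so I descend and grip.

Emit:
drive_tool([
  [-0.0018, -0.0068, 0.04, 0, 0, 0, 0.3],
  [-0.0018, -0.0068, 0.0824, 0, 0, 0, 0.3],
  [-0.0018, -0.0068, 0.0824, 0, 0, 0, 0.3],
  [-0.0018, -0.0068, 0.0824, 0, 0, 0, 0.3],
  [-0.0018, -0.0068, 0.0824, 0, 0, 0, 0.3],
  [-0.0018, -0.0068, 0.0824, 0, 0, 0, 1],
  [-0.0018, -0.0068, 0.0824, 0, 0, 0, 1],
  [-0.0018, -0.0068, 0.0824, 0, 0, 0, 1],
  [-0.0018, -0.0068, 0.0824, 0, 0, 0, 1],
  [-0.0018, -0.0068, 0.0824, 0, 0, 0, 1],
  [-0.0018, -0.0068, 0.0824, 0, 0, 0, 1],
], grip_force=30)

```text
time: 3.78
eef_pos: [563.2, -8.9, 147.9]
tcp_rot: [0.2, -3.135, -0.003]
wrist_force: [-0.5, 5.5, 2.7]
finger_gap: 24.7
finger_force: 29.6
```

Emit:
drive_tool([
  [0.008, 0, 0, 0, 0, 0, 1],
  [0.016, 0, 0, 0, 0, 0, 1],
  [0.024, 0, 0, 0, 0, 0, 1],
  [0.03, 0, 0, 0, 0, 0, 1],
  [0.03, 0, 0, 0, 0, 0, 1],
  [0.03, 0, 0, 0, 0, 0, 1],
  [0.03, 0, 0, 0, 0, 0, 1],
  [0.03, 0, 0, 0, 0, 0, 1],
])

```text
time: 4.78
eef_pos: [535.3, -12.3, 147.9]
tcp_rot: [-0.199, 3.131, 0.004]
wrist_force: [5.7, 7.3, -2.4]
finger_gap: 24.9
finger_force: 30.0
```

```bash
python3 -c "
from h import *
go(562.7,-8.5,148)
"
```

```text
row [-0.0276  0.0003  0.    ] [ 0.0009  0.002  -0.0001] | at [535.3 -12.3 147.9] t 4.8 gap 24.9 F [ 5.7  7.3 -2.4]
```

The knob moved 28 mm and is at its stop. I'll release it and rise.

Emit:
drive_tool([
  [0.028, 0, 0, 0, 0, 0, 0.4],
  [0.028, 0, 0, 0, 0, 0, 0.4],
  [0.028, 0, 0, 0, 0, 0, 0.4],
  [0.028, 0, -0.04, 0, 0, 0, 0.4],
  [0.028, 0, -0.075, 0, 0, 0, 0.4],
  [0.028, 0, -0.075, 0, 0, 0, 0.4],
  [0.028, 0, -0.075, 0, 0, 0, 0.4],
])

```text
time: 5.65
eef_pos: [505.9, -17.4, 222.1]
tcp_rot: [0.2, -3.135, 0.0]
wrist_force: [0.7, -0.2, 0.4]
finger_gap: 52.6
finger_force: 0.0
```

```bash
python3 -c "
from h import *
f=grab('top');im=f['pixels'][:,:,::-1]
go(*cad(18,87),215);print(cad(18,87),proj(f,[535,-12,148]))
cv2.imwrite('pics/crop3.png',cv2.resize(im[110:250,150:430],None,fx=2.8,fy=2.8,interpolation=cv2.INTER_CUBIC))
"
```

```text
row [-0.174  0.095  0.006] [ 0.0002 -0.001   0.0002] | at [505.3 -17.3 221.3] t 5.7 gap 52.8 F [ 0.  -0.3 -0.2]
[665.79947902  99.08197946] [287.07177575 199.70105447]
```

Emit:
drive_tool([
  [-0.174, 0.095, 0, 0, 0, 0, 0.4],
  [-0.174, 0.095, 0, 0, 0, 0, 0.4],
  [-0.174, 0.095, 0, 0, 0, 0, 0.4],
  [-0.174, 0.095, 0, 0, 0, 0, 0.4],
  [-0.174, 0.095, 0, 0, 0, 0, 0.4],
  [-0.174, 0.095, 0.03, 0, 0, 0, 0.4],
  [-0.174, 0.095, 0.054, 0, 0, 0, 0.4],
  [-0.174, 0.095, 0.054, 0, 0, 0, 0.4],
  [-0.174, 0.095, 0.054, 0, 0, 0, 1],
  [-0.174, 0.095, 0.054, 0, 0, 0, 1],
  [-0.174, 0.095, 0.054, 0, 0, 0, 1],
  [-0.174, 0.095, 0.054, 0, 0, 0, 1],
], grip_force=20)

```text
time: 7.2
eef_pos: [666.6, 99.2, 169.4]
tcp_rot: [-0.201, 3.134, -0.0]
wrist_force: [-0.3, 0.7, 0.0]
finger_gap: 14.6
finger_force: 0.0
```

Emit:
drive_tool([
  [0, 0, 0, 0, 0, 0, 1],
  [0, 0, 0, 0, 0, 0, 1],
  [0, 0, 0, 0, 0, 0, 1],
])

```text
time: 7.58
eef_pos: [666.7, 98.7, 169.3]
tcp_rot: [-0.2, 3.134, -0.001]
wrist_force: [-1.0, -2.8, 3.7]
finger_gap: 11.9
finger_force: 20.0
```

View pics/crop3.png

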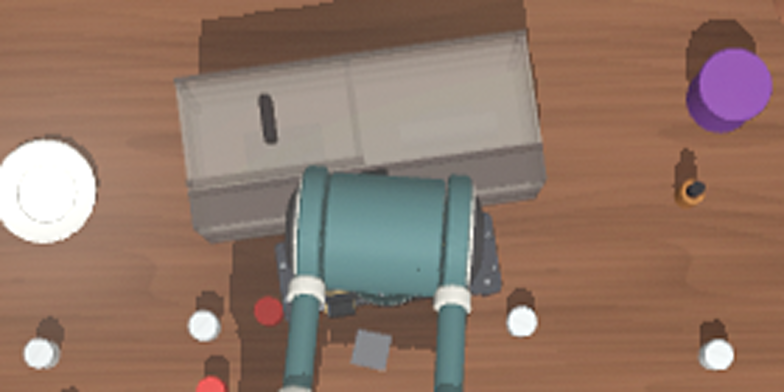

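The grip bar is held with an 11.9 mm gap. The crop shows the arm over the bolt and all four pots unmoved. Now I slide the lid open.

Emit:
drive_tool([
  [0, -0.03, 0, 0, 0, 0, 1],
  [0, -0.06, 0, 0, 0, 0, 1],
  [0, -0.09, 0, 0, 0, 0, 1],
  [0, -0.12, 0, 0, 0, 0, 1],
  [0, -0.145, 0, 0, 0, 0, 1],
  [0, -0.165, 0, 0, 0, 0, 1],
  [0, -0.165, 0, 0, 0, 0, 1],
  [0, -0.165, 0, 0, 0, 0, 1],
  [0, -0.165, 0, 0, 0, 0, 1],
])

```text
time: 8.7
eef_pos: [686.3, -64.7, 169.3]
tcp_rot: [0.2, -3.133, -0.0]
wrist_force: [-4.7, -2.8, 6.7]
finger_gap: 11.7
finger_force: 20.0
```

Emit:
drive_tool([
  [0, 0, 0, 0, 0, 0, 0.4],
  [0, 0, 0, 0, 0, 0, 0.4],
  [0, 0, 0, 0, 0, 0, 0.4],
  [0, 0, -0.06, 0, 0, 0, 0.4],
  [0, 0, -0.07, 0, 0, 0, 0.4],
  [0, 0, -0.07, 0, 0, 0, 0.4],
])

```text
time: 9.45
eef_pos: [688.2, -64.5, 240.2]
tcp_rot: [-0.201, 3.132, -0.001]
wrist_force: [0.4, 0.4, -0.2]
finger_gap: 52.9
finger_force: 0.0
```

```bash
python3 -c "
from h import *
go(472.3,-151.3,140,97.3)
f=grab('wrist','w2')
for y in (18,-78): print(proj(f,[*cad(18,87-165),168]))
f=grab('top','top2')
for q in ((472.3,-151.3),(473.6,178.3),(448,348.5),(434,-351.6)): print(proj(f,[*q,36]))
"
```

```text
row [ 0.2255 -0.0585  0.0996] [-0.0003  0.0014  0.0002] | at [688.2 -64.5 240.2] t 9.4 gap 52.9 F [ 0.4  0.4 -0.2]
[278.04115933 229.55918042]
[278.04115933 229.55918042]
[335.8379724  224.31233926]
[222.56987655 225.9608888 ]
[164.22763356 235.82947006]
[405.42661877 236.2463903 ]
```

View pics/top2.png

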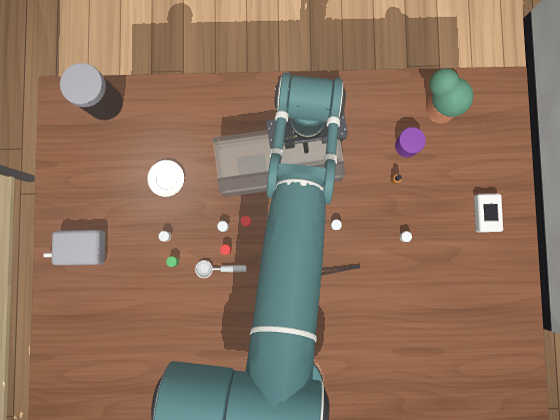

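The lid moved about 164 mm, so it is fully open. The pots in the top view are still at (336,225), (223,226), (164,236) and (406,237). I'll fetch the first one.

Emit:
drive_tool([
  [0.2255, -0.0585, 0, 0, 0, 0, 0.43],
  [0.2255, -0.0585, 0, 0, 0, 0, 0.43],
  [0.2255, -0.0585, 0, 0, 0, 0, 0.43],
  [0.2255, -0.0585, 0, 0, 0, 0, 0.43],
  [0.2255, -0.0585, 0.06, 0, 0, 0, 0.43],
  [0.2255, -0.0585, 0.12, 0, 0, 0, 0.43],
  [0.2255, -0.0585, 0.14, 0, 0, 0, 0.43],
  [0.2255, -0.0585, 0.14, 0, 0, 0, 0.43],
  [0.2255, -0.0585, 0.14, 0, 0, 0, 0.43],
])

```text
time: 10.68
eef_pos: [471.4, -151.3, 99.0]
tcp_rot: [-0.201, 3.135, -0.0]
wrist_force: [-0.1, -0.5, 0.3]
finger_gap: 50.1
finger_force: 0.0
```

```bash
cat >> h.py <<'E'
def pots():
    t=grab('top'); hsv=cv2.cvtColor(t['pixels'],cv2.COLOR_RGB2HSV)
    m=((hsv[...,1]<60)&(hsv[...,2]>90)).astype(np.uint8)
    n,l,st,c=cv2.connectedComponentsWithStats(m)
    for i in range(1,n):
        if 50<st[i,4]<300 and 205<c[i][1]<300: print('blob',c[i].round(1),st[i,4],onz(t,*c[i],36)[:2].round(1))
E
python3 -c "
from h import *
go(472.3,-151.3,30); pots()
f=grab('wrist','w3'); print(proj(f,[472.3,-151.3,36]))"
```

```text
row [-0.0009 -0.0001  0.069 ] [-0.      0.      0.0002] | at [ 471.4 -151.3   99. ] t 10.7 gap 50.1 F [-0.1 -0.5  0.3]
blob [372.  231.4] 144 [ 449.8 -255.5]
blob [222.4 225.8] 107 [474.  178.7]
blob [282.  234.2] 173 [446.4   5.6]
blob [164.3 235.8] 118 [448.2 348.4]
blob [405.4 236.2] 113 [ 434.  -351.6]
blob [360.9 266.1] 82 [ 350.4 -220.1]
blob [332.8 278.2] 191 [ 317.2 -138.5]
[278.23878486 236.76776678]
```

View pics/w3.png

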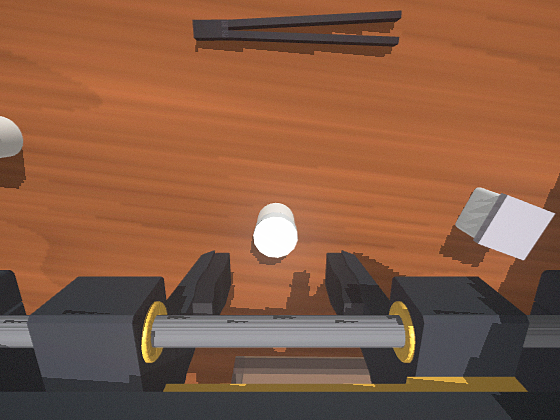

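The pot lid is at (275,237) in the wrist view against a predicted (278,237). The estimate is good enough to grasp.

Emit:
drive_tool([
  [-0.001, -0.001, 0.04, 0, 0, 0, 0.43],
  [-0.001, -0.001, 0.069, 0, 0, 0, 0.43],
  [-0.001, -0.001, 0.069, 0, 0, 0, 0.43],
  [-0.001, -0.001, 0.069, 0, 0, 0, 1],
  [-0.001, -0.001, 0.069, 0, 0, 0, 1],
  [-0.001, -0.001, 0.069, 0, 0, 0, 1],
  [-0.001, -0.001, 0.069, 0, 0, 0, 1],
  [-0.001, -0.001, 0.069, 0, 0, 0, 1],
  [-0.001, -0.001, -0.06, 0, 0, 0, 1],
  [-0.001, -0.001, -0.12, 0, 0, 0, 1],
  [-0.001, -0.001, -0.12, 0, 0, 0, 1],
  [-0.001, -0.001, -0.12, 0, 0, 0, 1],
], grip_force=15)

```text
time: 12.28
eef_pos: [476.0, -153.6, 225.7]
tcp_rot: [-0.2, 3.123, -0.008]
wrist_force: [-0.3, 0.1, -0.0]
finger_gap: 29.6
finger_force: 15.0
```

```bash
python3 -c "
from h import *
for p in ((42,122),(42,52),(2,122),(2,52)): print(p,cad(*p)); go(*cad(*p),220)"
```

```text
(42, 122) [685.15768434 136.84783556]
row [-0.2444  0.2614  0.0069] [-0.0029  0.0054  0.0002] | at [ 476.  -153.6  225.7] t 12.3 gap 29.6 F [-0.3  0.1 -0. ]
(42, 52) [694.05220694  67.41522458]
row [-0.2443  0.1914  0.0073] [-0.0029  0.0054  0.0002] | at [ 476.  -153.6  225.7] t 12.3 gap 29.6 F [-0.3  0.1 -0. ]
(2, 122) [645.48190664 131.76525121]
row [-0.2044  0.2614  0.0064] [-0.0029  0.0054  0.0002] | at [ 476.  -153.6  225.7] t 12.3 gap 29.6 F [-0.3  0.1 -0. ]
(2, 52) [654.37642924  62.33264023]
row [-0.2043  0.1914  0.0069] [-0.0029  0.0054  0.0002] | at [ 476.  -153.6  225.7] t 12.3 gap 29.6 F [-0.3  0.1 -0. ]
```

Emit:
drive_tool([
  [-0.2444, 0.2614, 0.004, 0, 0, 0, 1],
  [-0.2444, 0.2614, 0.004, 0, 0, 0, 1],
  [-0.2444, 0.2614, 0.004, 0, 0, 0, 1],
  [-0.2444, 0.2614, 0.004, 0, 0, 0, 1],
  [-0.2444, 0.2614, 0.004, 0, 0, 0, 1],
  [-0.2444, 0.2614, 0.004, 0, 0, 0, 1],
  [-0.2444, 0.2614, 0.004, 0, 0, 0, 1],
  [-0.2444, 0.2614, 0.004, 0, 0, 0, 1],
  [-0.2444, 0.2614, 0.004, 0, 0, 0, 1],
])

```text
time: 13.4
eef_pos: [680.4, 136.9, 214.3]
tcp_rot: [0.199, -3.134, 0.001]
wrist_force: [-0.1, 0.4, 0.4]
finger_gap: 29.4
finger_force: 15.0
```

```bash
python3 -c "
from h import *
go(*cad(42,122),119)
f=grab('wrist','w4')
for p in ((-35,4),(71,4),(-35,170),(71,170)): print(proj(f,[*cad(*p),134]))"
```

```text
row [-0.0048 -0.0006  0.0953] [-0.0002 -0.0006 -0.0004] | at [680.4 136.9 214.3] t 13.4 gap 29.4 F [-0.1  0.4  0.4]
[ 93.81353873 122.46580849]
[118.86670324 270.36937017]
[351.37345503 122.3665824 ]
[341.40292499 270.34681107]
```

View pics/w4.png

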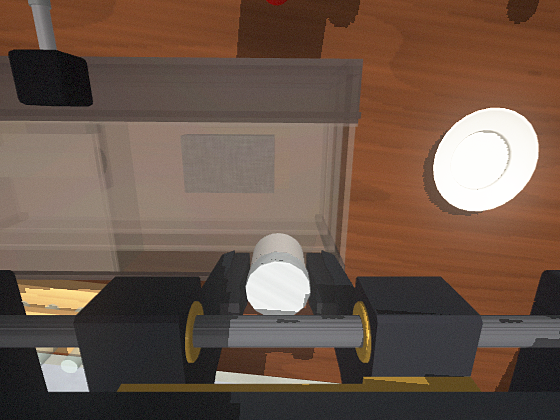

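The wrist view confirms the compartment walls at row 122 and column 350, as predicted. I lower the pot.

Emit:
drive_tool([
  [-0.005, -0.001, 0.04, 0, 0, 0, 1],
  [-0.005, -0.001, 0.08, 0, 0, 0, 1],
  [-0.005, -0.001, 0.0955, 0, 0, 0, 1],
  [-0.005, -0.001, 0.0955, 0, 0, 0, 1],
  [-0.005, -0.001, 0.0955, 0, 0, 0, 1],
  [-0.005, -0.001, 0.0955, 0, 0, 0, 0.55],
  [-0.005, -0.001, 0.0955, 0, 0, 0, 0.55],
  [-0.005, -0.001, 0.0955, 0, 0, 0, 0.55],
  [-0.005, -0.001, 0.0, 0, 0, 0, 0.55],
  [-0.005, -0.001, -0.015, 0, 0, 0, 0.55],
  [-0.005, -0.001, -0.015, 0, 0, 0, 0.55],
  [-0.005, -0.001, -0.015, 0, 0, 0, 0.55],
])

```text
time: 14.95
eef_pos: [686.1, 137.9, 229.4]
tcp_rot: [0.201, -3.135, 0.0]
wrist_force: [-0.2, 0.4, -0.0]
finger_gap: 39.9
finger_force: 0.0
```

```bash
python3 -c "
from h import *
pots();go(434,-351.6,120,85)"
```

```text
blob [282.  234.2] 173 [446.4   5.6]
blob [164.4 235.7] 120 [448.3 348.1]
blob [405.4 236.2] 113 [ 434.  -351.6]
row [ 0.3115 -0.4533  0.1089] [-0.0002 -0.0013  0.1027] | at [685.4 137.8 228. ] t 15.0 gap 39.9 F [-0.6 -0.2 -0.7]
```

```bash
python3 -c "
from h import *
go(448.5,348.3,100)"
```

```text
row [0.2078 0.239  0.1285] [-0.     -0.0013  0.0002] | at [685.4 137.8 228. ] t 15.0 gap 39.9 F [-0.6 -0.2 -0.7]
```

Emit:
drive_tool([
  [0.2078, 0.239, 0, 0, 0, 0, 0.4],
  [0.2078, 0.239, 0, 0, 0, 0, 0.4],
  [0.2078, 0.239, 0, 0, 0, 0, 0.4],
  [0.2078, 0.239, 0, 0, 0, 0, 0.4],
  [0.2078, 0.239, 0, 0, 0, 0, 0.4],
  [0.2078, 0.239, 0.06, 0, 0, 0, 0.4],
  [0.2078, 0.239, 0.11, 0, 0, 0, 0.4],
  [0.2078, 0.239, 0.1285, 0, 0, 0, 0.4],
  [0.2078, 0.239, 0.1285, 0, 0, 0, 0.4],
  [0.2078, 0.239, 0.1285, 0, 0, 0, 0.4],
])

```text
time: 16.25
eef_pos: [451.3, 349.1, 102.9]
tcp_rot: [-0.199, 3.133, 0.002]
wrist_force: [-0.2, -0.3, -0.1]
finger_gap: 52.9
finger_force: 0.0
```

```bash
cat >> h.py <<'E'
def wpot(near):
    f=grab('wrist'); hsv=cv2.cvtColor(f['pixels'],cv2.COLOR_RGB2HSV)
    u=proj(f,[*near,36]); m=((hsv[...,1]<70)&(hsv[...,2]>110)).astype(np.uint8)
    n,l,st,c=cv2.connectedComponentsWithStats(m)
    for i in range(1,n):
        if 300<st[i,4]<6000 and np.linalg.norm(c[i]-u)<80: print('wblob',c[i].round(),st[i],'pred',u.round(),onz(f,*c[i],28)[:2].round(1))
E
python3 -c "
from h import *
go(448.5,348.3,30);wpot((448.5,348.3));pots()"
```

```text
row [ 0.0031 -0.0005  0.0729] [ 0.0006  0.0011 -0.0001] | at [451.3 349.1 102.9] t 16.2 gap 52.9 F [-0.2 -0.3 -0.1]
wblob [279. 225.] [ 257  198   45   54 1864] pred [277. 230.] [447.5 349.7]
blob [222.6 225.9] 103 [473.7 178.3]
blob [282.  234.2] 173 [446.4   5.6]
blob [405.4 236.2] 113 [ 434.  -351.6]
```

Emit:
drive_tool([
  [0.003, 0, 0.04, 0, 0, 0, 0.43],
  [0.003, 0, 0.0725, 0, 0, 0, 0.43],
  [0.003, 0, 0.0725, 0, 0, 0, 0.43],
  [0.003, 0, 0.0725, 0, 0, 0, 1],
  [0.003, 0, 0.0725, 0, 0, 0, 1],
  [0.003, 0, 0.0725, 0, 0, 0, 1],
  [0.003, 0, 0.0725, 0, 0, 0, 1],
  [0.003, 0, 0.0725, 0, 0, 0, 1],
  [0.003, 0, -0.06, 0, 0, 0, 1],
  [0.003, 0, -0.11, 0, 0, 0, 1],
  [0.003, 0, -0.11, 0, 0, 0, 1],
  [0.003, 0, -0.11, 0, 0, 0, 1],
])

```text
time: 17.85
eef_pos: [450.1, 350.4, 218.4]
tcp_rot: [-0.2, 3.124, 0.01]
wrist_force: [-0.2, 0.7, -1.1]
finger_gap: 29.3
finger_force: 15.0
```

```bash
python3 -c "
from h import *
go(*cad(2,122),218);pots()"
```

```text
row [-0.1659 -0.2418  0.0008] [0.0029 0.0053 0.0002] | at [450.1 350.4 218.4] t 17.9 gap 29.3 F [-0.2  0.7 -1.1]
blob [222.4 225.8] 107 [474.  178.7]
blob [282.1 234.4] 164 [445.9   5.2]
blob [405.4 236.2] 113 [ 434.  -351.6]
```

Emit:
drive_tool([
  [-0.1659, -0.2418, 0, 0, 0, 0, 1],
  [-0.1659, -0.2418, 0, 0, 0, 0, 1],
  [-0.1659, -0.2418, 0, 0, 0, 0, 1],
  [-0.1659, -0.2418, 0, 0, 0, 0, 1],
  [-0.1659, -0.2418, 0, 0, 0, 0, 1],
  [-0.1659, -0.2418, 0, 0, 0, 0, 1],
  [-0.1659, -0.2418, 0, 0, 0, 0, 1],
  [-0.1659, -0.2418, 0, 0, 0, 0, 1],
])

```text
time: 18.9
eef_pos: [640.9, 130.5, 210.3]
tcp_rot: [0.203, -3.133, -0.0]
wrist_force: [1.1, 0.9, -0.2]
finger_gap: 29.4
finger_force: 15.0
```

```bash
python3 -c "
from h import *
go(*cad(2,122),118.5)"
```

```text
row [-0.0049  0.0006  0.0918] [ 0.0001 -0.0009  0.0009] | at [640.9 130.5 210.3] t 18.9 gap 29.4 F [ 1.1  0.9 -0.2]
```

Emit:
drive_tool([
  [-0.005, 0.001, 0.04, 0, 0, 0.001, 1],
  [-0.005, 0.001, 0.08, 0, 0, 0.001, 1],
  [-0.005, 0.001, 0.0918, 0, 0, 0.001, 1],
  [-0.005, 0.001, 0.0918, 0, 0, 0.001, 1],
  [-0.005, 0.001, 0.0918, 0, 0, 0.001, 1],
  [-0.005, 0.001, 0.0918, 0, 0, 0.001, 0.55],
  [-0.005, 0.001, 0.0918, 0, 0, 0.001, 0.55],
  [-0.005, 0.001, 0.0918, 0, 0, 0.001, 0.55],
  [-0.005, 0.001, 0, 0, 0, 0.001, 0.55],
  [-0.005, 0.001, -0.015, 0, 0, 0.001, 0.55],
  [-0.005, 0.001, -0.015, 0, 0, 0.001, 0.55],
  [-0.005, 0.001, -0.015, 0, 0, 0.001, 0.55],
])

```text
time: 20.4
eef_pos: [646.8, 130.9, 225.9]
tcp_rot: [0.197, -3.135, 0.0]
wrist_force: [-0.6, 0.4, 0.2]
finger_gap: 39.5
finger_force: 0.0
```

```bash
python3 -c "
from h import *
go(474,178.5,100)"
```

```text
row [0.1654 0.0689 0.1259] [-0.     -0.0002 -0.0009] | at [646.8 130.9 225.9] t 20.4 gap 39.5 F [-0.6  0.4  0.2]
```

Emit:
drive_tool([
  [0.1654, 0.0689, 0, 0, 0, 0, 0.43],
  [0.1654, 0.0689, 0, 0, 0, 0, 0.43],
  [0.1654, 0.0689, 0, 0, 0, 0, 0.43],
  [0.1654, 0.0689, 0, 0, 0, 0, 0.43],
  [0.1654, 0.0689, 0.06, 0, 0, 0, 0.43],
  [0.1654, 0.0689, 0.11, 0, 0, 0, 0.43],
  [0.1654, 0.0689, 0.126, 0, 0, 0, 0.43],
  [0.1654, 0.0689, 0.126, 0, 0, 0, 0.43],
  [0.1654, 0.0689, 0.126, 0, 0, 0, 0.43],
])

```text
time: 21.52
eef_pos: [476.3, 179.0, 102.0]
tcp_rot: [-0.197, 3.132, 0.001]
wrist_force: [0.7, -0.5, -0.2]
finger_gap: 49.9
finger_force: 0.0
```

```bash
python3 -c "
from h import *
go(474,178.5,30);wpot((474,178.5));pots()"
```

```text
row [ 0.0026 -0.0003  0.072 ] [ 0.0002  0.0015 -0.0009] | at [476.3 179.  102. ] t 21.5 gap 49.9 F [ 0.7 -0.5 -0.2]
wblob [277. 227.] [ 256  199   44   55 1889] pred [277. 232.] [473.4 178.4]
blob [282.  234.2] 173 [446.4   5.6]
blob [405.4 236.2] 113 [ 434.  -351.6]
blob [201.9 263.7] 91 [365.6 238.7]
blob [241.9 267.8] 60 [351.6 123.1]
blob [203.2 283. ] 216 [310.2 235. ]
```

Emit:
drive_tool([
  [0.0025, 0, 0.04, 0, 0, 0, 0.43],
  [0.0025, 0, 0.0715, 0, 0, 0, 0.43],
  [0.0025, 0, 0.0715, 0, 0, 0, 0.43],
  [0.0025, 0, 0.0715, 0, 0, 0, 1],
  [0.0025, 0, 0.0715, 0, 0, 0, 1],
  [0.0025, 0, 0.0715, 0, 0, 0, 1],
  [0.0025, 0, 0.0715, 0, 0, 0, 1],
  [0.0025, 0, 0.0715, 0, 0, 0, 1],
  [0.0025, 0, -0.06, 0, 0, 0, 1],
  [0.0025, 0, -0.115, 0, 0, 0, 1],
  [0.0025, 0, -0.115, 0, 0, 0, 1],
  [0.0025, 0, -0.115, 0, 0, 0, 1],
])

```text
time: 23.12
eef_pos: [475.8, 179.6, 222.3]
tcp_rot: [-0.197, 3.123, 0.005]
wrist_force: [-0.4, 0.1, -1.2]
finger_gap: 29.8
finger_force: 15.0
```

```bash
python3 -c "
from h import *
go(*cad(42,52),218);pots()"
```

```text
row [-0.2024 -0.1387  0.0066] [ 0.0012  0.0062 -0.0008] | at [475.8 179.6 222.3] t 23.1 gap 29.8 F [-0.4  0.1 -1.2]
blob [282.1 234.4] 167 [446.    5.4]
blob [405.4 236.2] 113 [ 434.  -351.6]
```

Emit:
drive_tool([
  [-0.2024, -0.1387, 0.002, 0, 0, 0, 1],
  [-0.2024, -0.1387, 0.002, 0, 0, 0, 1],
  [-0.2024, -0.1387, 0.002, 0, 0, 0, 1],
  [-0.2024, -0.1387, 0.002, 0, 0, 0, 1],
  [-0.2024, -0.1387, 0.002, 0, 0, 0, 1],
  [-0.2024, -0.1387, 0.002, 0, 0, 0, 1],
  [-0.2024, -0.1387, 0.002, 0, 0, 0, 1],
  [-0.2024, -0.1387, 0.002, 0, 0, 0, 1],
])

```text
time: 24.18
eef_pos: [689.1, 67.0, 213.5]
tcp_rot: [0.199, -3.135, -0.0]
wrist_force: [0.1, -0.9, -0.6]
finger_gap: 29.5
finger_force: 15.0
```

```bash
python3 -c "
from h import *
go(*cad(42,52),118.5)
f=grab('wrist','w5')
for p in ((42,122),(2,122)): print(proj(f,[*cad(*p),124]))"
```

```text
row [-0.005  -0.0002  0.095 ] [ 0.     -0.     -0.0002] | at [689.1  67.  213.5] t 24.2 gap 29.5 F [ 0.1 -0.9 -0.6]
[371.22379541 229.72111838]
[376.29672252 176.78753034]
```

View pics/w5.png

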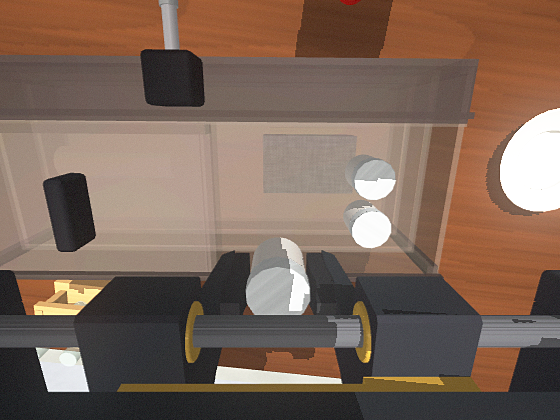

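Two pots stand in the tier at (370,228) and (375,179) as predicted, and the open lid's edge is near column 212. I lower the third.

Emit:
drive_tool([
  [-0.005, 0, 0.04, 0, 0, 0, 1],
  [-0.005, 0, 0.08, 0, 0, 0, 1],
  [-0.005, 0, 0.095, 0, 0, 0, 1],
  [-0.005, 0, 0.095, 0, 0, 0, 1],
  [-0.005, 0, 0.095, 0, 0, 0, 1],
  [-0.005, 0, 0.095, 0, 0, 0, 0.55],
  [-0.005, 0, 0.095, 0, 0, 0, 0.55],
  [-0.005, 0, 0.095, 0, 0, 0, 0.55],
  [-0.005, 0, 0, 0, 0, 0, 0.55],
  [-0.005, 0, -0.015, 0, 0, 0, 0.55],
  [-0.005, 0, -0.015, 0, 0, 0, 0.55],
  [-0.005, 0, -0.015, 0, 0, 0, 0.55],
])

```text
time: 25.72
eef_pos: [694.7, 66.7, 227.9]
tcp_rot: [0.197, -3.135, -0.0]
wrist_force: [-0.8, 0.5, -0.2]
finger_gap: 39.7
finger_force: 0.0
```

```bash
python3 -c "
from h import *
pots();go(434,-351.6,100,80)"
```

```text
blob [282. 234.] 174 [446.9   5.7]
blob [405.4 236.2] 113 [ 434.  -351.6]
row [ 0.3101 -0.3824  0.1273] [-1.000e-04 -1.300e-03  1.434e-01] | at [694.   66.6 226.5] t 25.8 gap 39.5 F [ 1.3 -0.3 -0.6]
```

Emit:
drive_tool([
  [0.31, -0.3824, 0, 0, 0, 0.1434, 0.43],
  [0.31, -0.3824, 0, 0, 0, 0.1434, 0.43],
  [0.31, -0.3824, 0, 0, 0, 0.1434, 0.43],
  [0.31, -0.3824, 0, 0, 0, 0.1434, 0.43],
  [0.31, -0.3824, 0, 0, 0, 0.1434, 0.43],
  [0.31, -0.3824, 0, 0, 0, 0.1434, 0.43],
  [0.31, -0.3824, 0, 0, 0, 0.1434, 0.43],
  [0.31, -0.3824, 0.06, 0, 0, 0.1434, 0.43],
  [0.31, -0.3824, 0.11, 0, 0, 0.1434, 0.43],
  [0.31, -0.3824, 0.127, 0, 0, 0.1434, 0.43],
  [0.31, -0.3824, 0.127, 0, 0, 0.1434, 0.43],
  [0.31, -0.3824, 0.127, 0, 0, 0.1434, 0.43],
])

```text
time: 27.28
eef_pos: [437.1, -351.8, 103.0]
tcp_rot: [0.272, 3.128, -0.002]
wrist_force: [0.6, -0.7, 1.2]
finger_gap: 50.3
finger_force: 0.0
```

```bash
python3 -c "
from h import *
go(434,-351.6,30,80);wpot((434,-351.6));pots()"
```

```text
row [ 0.0033 -0.0003  0.073 ] [-0.0006  0.0011  0.0006] | at [ 437.1 -351.8  103. ] t 27.3 gap 50.3 F [ 0.6 -0.7  1.2]
wblob [272. 226.] [ 250  199   45   54 1866] pred [277. 230.] [ 433.6 -355.1]
blob [422.2 219. ] 167 [ 483.2 -402.2]
blob [282.2 234.3] 166 [446.    5.1]
blob [460.6 254. ] 141 [ 380.  -508.1]
blob [416.7 282.2] 182 [ 301.8 -378.7]
blob [442.4 280.2] 60 [ 306.1 -452.3]
```

Emit:
drive_tool([
  [0.003, -0.002, 0.04, 0, 0, 0, 0.43],
  [0.003, -0.002, 0.0725, 0, 0, 0, 0.43],
  [0.003, -0.002, 0.0725, 0, 0, 0, 0.43],
  [0.003, -0.002, 0.0725, 0, 0, 0, 1],
  [0.003, -0.002, 0.0725, 0, 0, 0, 1],
  [0.003, -0.002, 0.0725, 0, 0, 0, 1],
  [0.003, -0.002, 0.0725, 0, 0, 0, 1],
  [0.003, -0.002, 0.0725, 0, 0, 0, 1],
  [0.003, -0.002, -0.06, 0, 0, 0, 1],
  [0.003, -0.002, -0.115, 0, 0, 0, 1],
  [0.003, -0.002, -0.115, 0, 0, 0, 1],
  [0.003, -0.002, -0.115, 0, 0, 0, 1],
])

```text
time: 28.88
eef_pos: [435.3, -355.8, 223.9]
tcp_rot: [0.273, 3.119, -0.013]
wrist_force: [-0.2, -0.1, 0.3]
finger_gap: 29.4
finger_force: 15.0
```

```bash
python3 -c "
from h import *
go(*cad(2,52),220);pots()"
```

```text
row [-0.1431  0.4499  0.0023] [-0.0043  0.005  -0.1442] | at [ 435.3 -355.8  223.9] t 28.9 gap 29.4 F [-0.2 -0.1  0.3]
blob [437.4 218.4] 228 [ 484.  -446.2]
blob [415.7 227.8] 81 [ 457.9 -382.2]
blob [401.7 235.7] 254 [ 435.7 -341. ]
blob [282.1 234.2] 171 [446.4   5.4]
blob [479.9 258.8] 176 [ 365.4 -562.7]
blob [410.4 257.3] 103 [ 373.2 -363.6]
blob [453.3 293.2] 100 [ 268.9 -481.9]
```

Emit:
drive_tool([
  [-0.143, 0.45, 0, 0, 0, -0.1442, 1],
  [-0.143, 0.45, 0, 0, 0, -0.1442, 1],
  [-0.143, 0.45, 0, 0, 0, -0.1442, 1],
  [-0.143, 0.45, 0, 0, 0, -0.1442, 1],
  [-0.143, 0.45, 0, 0, 0, -0.1442, 1],
  [-0.143, 0.45, 0, 0, 0, -0.1442, 1],
  [-0.143, 0.45, 0, 0, 0, -0.1442, 1],
  [-0.143, 0.45, 0, 0, 0, -0.1442, 1],
  [-0.143, 0.45, 0, 0, 0, -0.1442, 1],
  [-0.143, 0.45, 0, 0, 0, -0.1442, 1],
  [-0.143, 0.45, 0, 0, 0, -0.1442, 1],
  [-0.143, 0.45, 0, 0, 0, -0.1442, 1],
])

```text
time: 30.42
eef_pos: [650.7, 64.1, 216.2]
tcp_rot: [0.197, -3.135, 0.0]
wrist_force: [0.3, -0.2, -0.1]
finger_gap: 29.5
finger_force: 15.0
```

```bash
python3 -c "
from h import *
go(*cad(2,52),118.5)"
```

```text
row [-0.0034 -0.0022  0.0977] [-0.0001 -0.0001 -0.0008] | at [650.7  64.1 216.2] t 30.4 gap 29.5 F [ 0.3 -0.2 -0.1]
```

Emit:
drive_tool([
  [-0.0035, -0.002, 0.04, 0, 0, 0, 1],
  [-0.0035, -0.002, 0.08, 0, 0, 0, 1],
  [-0.0035, -0.002, 0.0977, 0, 0, 0, 1],
  [-0.0035, -0.002, 0.0977, 0, 0, 0, 1],
  [-0.0035, -0.002, 0.0977, 0, 0, 0, 1],
  [-0.0035, -0.002, 0.0977, 0, 0, 0, 0.55],
  [-0.0035, -0.002, 0.0977, 0, 0, 0, 0.55],
  [-0.0035, -0.002, 0.0977, 0, 0, 0, 0.55],
  [-0.0035, -0.002, 0, 0, 0, 0, 0.55],
  [-0.0035, -0.002, -0.015, 0, 0, 0, 0.55],
  [-0.0035, -0.002, -0.015, 0, 0, 0, 0.55],
  [-0.0035, -0.002, -0.015, 0, 0, 0, 0.55],
])

```text
time: 31.92
eef_pos: [654.5, 63.8, 230.9]
tcp_rot: [0.2, -3.135, 0.0]
wrist_force: [-1.1, 0.1, -1.0]
finger_gap: 39.6
finger_force: 0.0
```

```bash
python3 -c "
from h import *
go(687,-64.6,228)
f=grab('wrist','w6')"
```

```text
row [-0.0159 -0.1315  0.0029] [ 0.     -0.0002  0.    ] | at [654.5  63.8 230.9] t 31.9 gap 39.6 F [-1.1  0.1 -1. ]
```

View pics/w6.png

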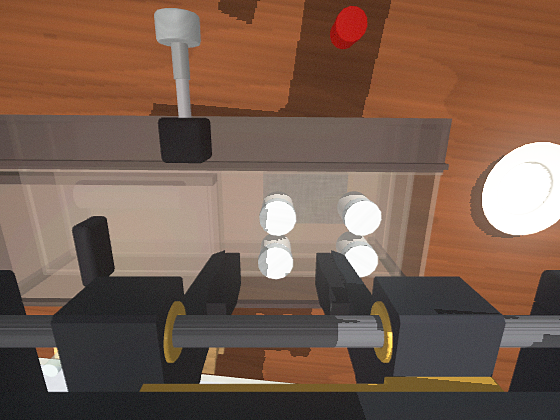

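All four pots stand upright in the tier at (278,215), (275,260), (360,215) and (357,257), and the bolt is out. Next I shut the lid.

Emit:
drive_tool([
  [-0.016, -0.1315, 0, 0, 0, 0, 0.4],
  [-0.016, -0.1315, 0, 0, 0, 0, 0.4],
  [-0.016, -0.1315, 0, 0, 0, 0, 0.4],
  [-0.016, -0.1315, 0, 0, 0, 0, 0.4],
  [-0.016, -0.1315, 0.03, 0, 0, 0, 0.4],
  [-0.016, -0.1315, 0.062, 0, 0, 0, 0.4],
  [-0.016, -0.1315, 0.062, 0, 0, 0, 0.4],
  [-0.016, -0.1315, 0.062, 0, 0, 0, 1],
  [-0.016, -0.1315, 0.062, 0, 0, 0, 1],
  [-0.016, -0.1315, 0.062, 0, 0, 0, 1],
  [-0.016, -0.1315, 0.062, 0, 0, 0, 1],
  [-0.016, -0.1315, 0.062, 0, 0, 0, 1],
], grip_force=20)

```text
time: 33.48
eef_pos: [687.8, -64.7, 170.0]
tcp_rot: [-0.199, 3.134, -0.0]
wrist_force: [-0.6, 0.1, 2.9]
finger_gap: 11.8
finger_force: 20.0
```

Emit:
drive_tool([
  [0, 0, 0, 0, 0, 0, 1],
  [0, 0, 0, 0, 0, 0, 1],
  [0, 0, 0, 0, 0, 0, 1],
])

```text
time: 33.85
eef_pos: [687.8, -64.7, 170.0]
tcp_rot: [-0.2, 3.134, -0.0]
wrist_force: [-1.5, -0.3, 5.3]
finger_gap: 11.5
finger_force: 20.0
```

```bash
python3 -c "
from h import *
go(666.7,99,168)"
```

```text
row [1.00e-04 1.65e-01 1.90e-03] [-0.0001  0.0004 -0.    ] | at [687.8 -64.7 170. ] t 33.9 gap 11.5 F [-1.5 -0.3  5.3]
```

Emit:
drive_tool([
  [0, 0.025, 0, 0, 0, 0, 1],
  [0, 0.05, 0, 0, 0, 0, 1],
  [0, 0.075, 0, 0, 0, 0, 1],
  [0, 0.1, 0, 0, 0, 0, 1],
  [0, 0.125, 0, 0, 0, 0, 1],
  [0, 0.145, 0, 0, 0, 0, 1],
  [0, 0.16, 0, 0, 0, 0, 1],
  [0, 0.167, 0, 0, 0, 0, 1],
  [0, 0.167, 0, 0, 0, 0, 1],
  [0, 0.167, 0, 0, 0, 0, 1],
  [0, 0.167, 0, 0, 0, 0, 1],
])

```text
time: 35.22
eef_pos: [668.0, 99.1, 169.9]
tcp_rot: [-0.201, 3.131, -0.008]
wrist_force: [7.3, -9.1, 4.3]
finger_gap: 11.9
finger_force: 20.0
```

```bash
python3 -c "
from h import *
go(666.7,99,168)"
```

```text
row [0.0013 0.0001 0.0019] [-0.0025  0.0018  0.0003] | at [668.   99.1 169.9] t 35.2 gap 11.9 F [ 7.3 -9.1  4.3]
```

The lid is against its end stop with 9 N on it. I release the bar and go back to the knob.

Emit:
drive_tool([
  [0, -0.002, 0, 0, 0, 0, 0.4],
  [0, -0.002, 0, 0, 0, 0, 0.4],
  [0, -0.002, 0, 0, 0, 0, 0.4],
  [0, -0.002, -0.05, 0, 0, 0, 0.4],
  [0, -0.002, -0.07, 0, 0, 0, 0.4],
  [0, -0.002, -0.07, 0, 0, 0, 0.4],
  [0, -0.002, -0.07, 0, 0, 0, 0.4],
])

```text
time: 36.1
eef_pos: [665.6, 99.1, 237.6]
tcp_rot: [0.2, -3.133, 0.0]
wrist_force: [-0.2, 0.3, 0.3]
finger_gap: 52.8
finger_force: 0.0
```

```bash
python3 -c "
from h import *
go(535.3,-12.3,225)"
```

```text
row [ 0.1434 -0.0939  0.0129] [ 0.     -0.0011 -0.    ] | at [665.6  99.1 237.6] t 36.1 gap 52.8 F [-0.2  0.3  0.3]
```

Emit:
drive_tool([
  [0.1434, -0.094, 0.01, 0, 0, 0, 0.3],
  [0.1434, -0.094, 0.01, 0, 0, 0, 0.3],
  [0.1434, -0.094, 0.01, 0, 0, 0, 0.3],
  [0.1434, -0.094, 0.01, 0, 0, 0, 0.3],
  [0.1434, -0.094, 0.01, 0, 0, 0, 0.3],
  [0.1434, -0.094, 0.01, 0, 0, 0, 0.3],
  [0.1434, -0.094, 0.01, 0, 0, 0, 0.3],
])

```text
time: 36.98
eef_pos: [537.0, -11.7, 229.1]
tcp_rot: [0.202, -3.135, -0.0]
wrist_force: [-1.0, 0.5, 0.3]
finger_gap: 61.2
finger_force: 0.0
```

```bash
python3 -c "
from h import *
go(535.3,-12.3,148)
f=grab('wrist','w7')"
```

```text
row [ 0.0018 -0.0004  0.0811] [ 0.0001 -0.      0.0005] | at [537.  -11.7 229.1] t 37.0 gap 61.2 F [-1.   0.5  0.3]
```

View pics/w7.png

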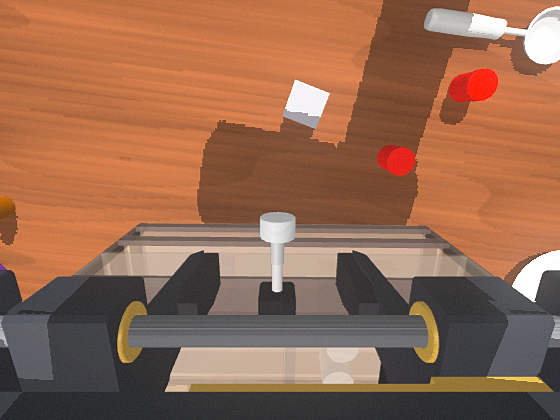

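The knob, still out, is centred between the fingers at (277,227). I grip it and push it home.

Emit:
drive_tool([
  [0.002, 0, 0.04, 0, 0, 0, 0.3],
  [0.002, 0, 0.081, 0, 0, 0, 0.3],
  [0.002, 0, 0.081, 0, 0, 0, 0.3],
  [0.002, 0, 0.081, 0, 0, 0, 0.3],
  [0.002, 0, 0.081, 0, 0, 0, 1],
  [0.002, 0, 0.081, 0, 0, 0, 1],
  [0.002, 0, 0.081, 0, 0, 0, 1],
  [0.002, 0, 0.081, 0, 0, 0, 1],
  [0.002, 0, 0.081, 0, 0, 0, 1],
  [0.002, 0, 0.081, 0, 0, 0, 1],
], grip_force=30)

```text
time: 38.28
eef_pos: [534.4, -12.3, 148.7]
tcp_rot: [-0.2, 3.135, 0.001]
wrist_force: [-1.5, 3.3, 2.8]
finger_gap: 24.5
finger_force: 29.7
```

Emit:
drive_tool([
  [-0.008, 0, 0, 0, 0, 0, 1],
  [-0.016, 0, 0, 0, 0, 0, 1],
  [-0.024, 0, 0, 0, 0, 0, 1],
  [-0.03, 0, 0, 0, 0, 0, 1],
  [-0.03, 0, 0, 0, 0, 0, 1],
  [-0.03, 0, 0, 0, 0, 0, 1],
  [-0.03, 0, 0, 0, 0, 0, 1],
])

```text
time: 39.15
eef_pos: [562.3, -9.0, 148.6]
tcp_rot: [0.2, -3.131, 0.0]
wrist_force: [-5.8, -0.1, 9.4]
finger_gap: 24.3
finger_force: 29.4
```

Emit:
drive_tool([
  [0, 0, 0, 0, 0, 0, 0.3],
  [0, 0, 0, 0, 0, 0, 0.3],
  [0, 0, 0, 0, 0, 0, 0.3],
  [0, 0, 0, 0, 0, 0, 0.3],
  [0, 0, -0.05, 0, 0, 0, 0.3],
  [0, 0, -0.1, 0, 0, 0, 0.3],
  [0, 0, -0.12, 0, 0, 0, 0.3],
  [0, 0, -0.12, 0, 0, 0, 0.3],
  [0, 0, -0.12, 0, 0, 0, 0.3],
])

```text
time: 40.28
eef_pos: [562.8, -8.8, 265.9]
tcp_rot: [0.2, -3.132, -0.001]
wrist_force: [-0.2, 1.2, -0.1]
finger_gap: 61.8
finger_force: 0.0
```

```bash
python3 -c "
from h import *
go(535.3,-12.3,148)
a=grab('wrist')['pixels'];b=grab('scene')['pixels']
v=np.vstack([cv2.resize(x,(400,300)) for x in (a,b)])
cv2.imwrite('pics/fin.png',cv2.resize(v,(400,600))[:,:,::-1])"
```

```text
row [ 2.73e-02 -1.00e-04  1.18e-01] [ 0.0003 -0.0017 -0.    ] | at [562.8  -8.8 265.9] t 40.3 gap 61.8 F [-0.2  1.2 -0.1]
```

View pics/fin.png

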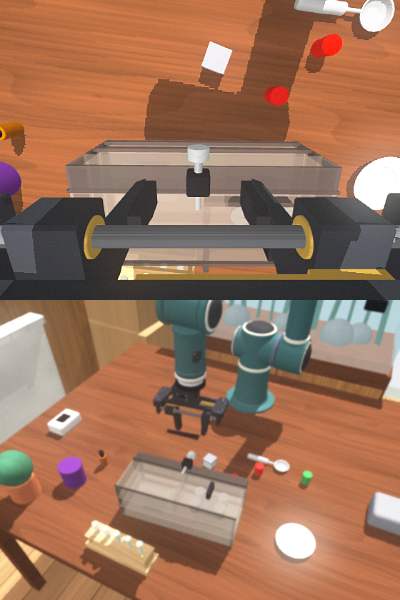

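The knob is home at wrist (198,153), the lid is shut with its grip bar at scene (210,490), and no white pots are left on the shelf. The arm is clear of everything.

```bash
python3 -c "
from cell import bot
print(bot.hand_in())"
```

```text
the job is handed in; nothing more can be done
None
```

The job is handed in: all four pots were standing upright in the top tier when I closed it, the lid is shut, the bolt knob is home, and nothing else on the shelf was touched; the hand-in returned no verdict.

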